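# Tighten the loose link nut of the earth bar with the ratchet spanner

## Robot

A 6-joint arm with a two-finger parallel gripper is mounted at the origin on the work surface. World frame = base frame: x ahead of the robot, y to its left, z up, the work surface at z = 0. Lengths are in m, angles in degrees, forces in N, time in s.
With the tool pointing down it reaches from about 0.35 to 0.875 m from the base axis. Payload 4.2 kg.
Tool frame: the origin (TCP) lies midway between the tips of the shut fingers; the grasp point (between the pads) lies 19 mm behind it; z points along the fingers, y is the line along which they close (so a half turn about z gives the same grasp; the last joint's range is limited). The gripper opens to 87 mm and grips with 3 to 60 N. Pads are 19 mm wide; open, the fingers measure 117 mm over their backs; the gripper's body (75 mm by 190 mm) begins 51 mm behind the grasp point.
Start: joints at [-49.641, 22.042, 0.453, 0, -68.411, -14.817], TCP at [0.269, -0.564, 0.223] pointing down, gripper open.
Joint ranges: [-179.83, 179.83], [-69.29, 118.12], [-61.27, 80.66], [-181.25, 117.63], [-171.15, -9.14], [-177.46, 177.46]. Speed limits (degrees/s): [159.86, 159.86, 180, 180, 180, 180].

## Interface

Orientations are given as [roll, pitch, yaw] about the fixed x, y, z axes, in that order (R = Rz(yaw) Ry(pitch) Rx(roll)).
In Python, from workcell import env gives the robot as it stands. The module is installed in compiled form; this text tells all that it offers. Calls block until the motion is done:
- env.goto(position, orientation): joint-space move of the TCP to a pose.
- env.move_straight(position, rotation=None, rate=0.15, force_limit=None): straight line of the TCP; rotation=None keeps the orientation; rate is the mean speed in m/s. With force_limit (N) it stops when the force on the tool has changed by that much, and returns True; else False.
- env.set_joints(angles): joint-space move.
- env.gripper_to(opening, grasp_force=None): opening from 0.0 (shut) to 1.0 (fully open); grasp_force is the grip in N (None keeps the last); returns when the fingers have stopped.
- env.dwell(seconds).
- env.inverse_kinematics(position, orientation): joint angles nearest the present ones, or None.
- env.read_state(): the state.
- env.grab_frame(name): name is "side" or "top"; returns a dict with "image" (420x560x3 uint8, blue, green, red), "fx", "fy", "cx", "cy" (pixels), "D" ([k1, k2, p1, p2, k3] as OpenCV has them; the pictures are not rectified), "position" and "orientation" of the camera in the world. Camera axes: x right, y up, looking along -z (the intrinsics and any distortion apply to the point x, -y, -z); pixel columns grow to the right and rows downward; lengths in m; the calibration is good to about 2 mm. A picture is of the moment at which its call begins. There is no depth.
A pose or a line that the arm cannot do raises env.Unreachable and nothing moves.
- env.close_job(): hands the job in; it is judged then, once.
Trained networks look in a picture, given as the dict that the camera call returned (one of the last four; its "shot" number tells which), for a name from the list of things; names that differ only in an ending like _2 or _b are one class to them, and where a whole thing is asked for, a point or a joint stands for the part that bears it (a point fixed in the world has none). Each returns a list of dicts, best first, with "score" (0 to 1); they miss things now and then, are a little off and sometimes report something else, mostly with a low value. They report only what shows in the picture. A call takes as long as a camera call.
- env.search_frame(picture, thing): "xyz" ([x, y, z] in m, in world coordinates, good to about 4 mm: the middle of the surface that is visible of it).
- env.trace(picture, thing): "mask" (420x560 bool, what is visible of it).
The state is a dict: "clock": time; "joint_positions": joint angles; "qvel": joint speeds; "joint_torque": joint torques, N m; "position": TCP position; "tool_rot": TCP orientation; "force": force on the tool from outside, world axes, zero at the start; "wrist_torque": the same for the moment, N m; "opening": opening from 0.0 (shut) to 1.0 (fully open); "finger_force": force on a finger pad.
Only numpy, scipy, OpenCV 4.12 (cv2) and the standard library are available. Lean on these libraries where they do the work, as an engineer would, in place of code of your own. Each camera call takes 0.05 s, during which the arm holds its last target. There are 200 camera calls.

## Task

The copper link across the earth bar is held by two lock nuts, and the left one (seen from the robot) is still loose. Take the ratchet ring spanner from the blue mat, set its ring fully down over that nut and ratchet it clockwise with back-and-forth strokes, keeping the ring on the nut until it is down, and nip it up firmly, to about 1.5 newton metres and not past 2.5. Then lift the spanner off and lay it flat back on the blue mat, and leave everything else as it is.

Things in the scene. Friction and masses are not known exactly. Their poses are not given: they have to be found in the camera images.
- earth_bar: Earth bar fixed to the desk, 60 x 280 mm: channel, red insulators, copper bar along its y (top 49 mm up), copper link over it (top 55 mm up). Origin: centre of the underside, x away from the robot. Link nuts at y = +32 mm (loose) and -32 mm (tight); fixed studs and nuts, up to 66 mm high, at y = +/-72, +/-127 mm. Keep the spanner's shank within 0.9 rad of the bar's -x: that side is clear.
- nut_seat (a point): Point on the loose nut's upright axis at its underside, 57.5 mm above the desk, on its washer. The nut: hexagon 19 mm across flats, 10 mm high, with a round collar 15 mm wide, 4 mm high on top. The spanner's ring is fully down when its underside is level with this point; with the hexagons out of step it stops some 9 mm higher, and drops in once turned by up to 60 degrees (12 degrees of play).
- stud_top (a point): Top end of the loose nut's brass stud, 11.6 mm thick, on the nut's axis, 22 mm above nut_seat; the ring has to pass over it.
- nut (a joint): Turn of the loose nut on its washer, rad, growing clockwise (seen from above) as it runs down, against 0.3 N m; starts at -2.1 to -1.5. From 0 on the nut turns together with its washer, this value stays near 0 and only the torque tells how tight it is: it bites at about 0.6 N m, needs 0.2 to 1.3 rad more to reach 1.5 N m, different each time, and passes 2.5 some 0.3 rad later. It stays as left.
- spanner: Steel ratchet ring spanner, about 0.3 kg, lying flat, right side up. Origin: centre of the ring's underside; z up, shank along -x to a jaw that ends at x = -214 mm. Shank: 16 mm wide, z = 2 to 11 mm, from x = -40 to -165 mm. It drives clockwise; turned anticlockwise it slips at under 0.2 N m, clicking every 10 degrees. Each stroke loses up to 0.5 rad (clicks and play) before it bites.
- spanner_ring (a point): Centre of the ring's upper face. The ring is 41 mm across, 12.5 mm thick, with a hexagonal hole right through it, 20 mm across flats. How the hexagon stands in the head is not reported: press it on the nut with 3 or 4 N (more tips the spanner in the fingers), ease up, turn a little, press again.
- spanner_grip (a point): Point on the spanner's shank to grip firmly, 120 mm from the ring's axis (spanner x = -120 mm, z = 6.5 mm). 1.5 N m is about 12.5 N across the shank here. Before lifting the ring off, swing back by about 0.35 rad to take the load off it.
- mat: Blue tool mat fixed on the desk, 310 (x) x 130 (y) x 2 mm. Origin: centre of its underside. The spanner starts on it, lying along its x.
- tester: Bystander, leave it alone. Yellow and blue hand-held cable tester, 185 x 80 x 36 mm. Origin: centre of the underside.
- disk: Bystander, leave it alone. Aluminium hard disk, 147 x 102 x 26 mm. Origin: centre of the underside.
- nut_tray: Bystander, leave it alone. Blue compartment tray with spare nuts, 130 x 100 x 32 mm. Origin: centre of the underside.
- phone: Bystander, leave it alone. Black telephone, 148 x 72 x 8 mm. Origin: centre of the underside.
- screwdriver: Bystander, leave it alone. Screwdriver with a red handle, 200 mm long, 26 mm thick. Origin: its middle, on the desk.
- rack_ear: Bystander, leave it alone. Dark steel angle, 110 x 42 x 44 mm. Origin: centre of the underside.
- pen_cup: Bystander, leave it alone. Dark metal cup with pens, 74 mm wide, 170 mm high. Origin: centre of the underside.

How it is judged:
By the outcome, as a careful person would: the job done as asked, in the order asked, and still so for the second after the job is handed in, with the robot touching nothing.
It also fails if it takes over 72 s, if anything falls off the work surface, if the arm or the gripper's body presses on something with over 40 N, if the wrist force passes 120 N, or if a joint passes its speed limit or range.

## Working session

There is one attempt and no reset: what is moved stays moved. The work goes in short steps, each a Python script; the robot and the scene stay as the last script left them, time stands still between calls to the robot, and variables do not carry over. Pictures are saved under pics/ and viewed, at most 10 in all, crops included, and the job is handed in when it is done.

```bash
mkdir -p pics
cat > h.py <<'E'
import numpy as np, cv2
from scipy.spatial.transform import Rotation as R
from workcell import env
def rot(f):
    o=np.array(f["orientation"],float)
    if o.shape==(3,3): return o
    return R.from_euler('xyz',o,degrees=True).as_matrix() if o.size==3 else R.from_quat(o).as_matrix()
def ray(f,uv,z):
    K=np.array([[f["fx"],0,f["cx"]],[0,f["fy"],f["cy"]],[0,0,1.]])
    n=cv2.undistortPoints(np.array(uv,float).reshape(-1,1,2),K,np.array(f["D"],float)).reshape(-1,2)
    d=np.c_[n[:,0],-n[:,1],-np.ones(len(n))]@rot(f).T
    p=np.array(f["position"],float)
    return p+d*((z-p[2])/d[:,2])[:,None]
def proj(f,P):
    K=np.array([[f["fx"],0,f["cx"]],[0,f["fy"],f["cy"]],[0,0,1.]])
    q=(np.array(P,float).reshape(-1,3)-np.array(f["position"],float))@rot(f)
    q=q*[1,-1,-1]
    return cv2.projectPoints(q,np.zeros(3),np.zeros(3),K,np.array(f["D"],float))[0].reshape(-1,2)
E
python3 - <<'E'
from h import *
s=env.read_state();print(s)
for n in("top","side"):
    f=env.grab_frame(n);cv2.imwrite(f"pics/{n}0.png",f["image"])
    print(n,f["position"],f["orientation"],f["fx"],f["D"])
    for t in("earth_bar","spanner","spanner_ring","spanner_grip","stud_top","nut_seat","mat","nut"):
        print(t,[(np.round(d["xyz"],3).tolist(),round(d["score"],2)) for d in env.search_frame(f,t)[:3]])
E
```

```text
{'clock': 0.0, 'joint_positions': array([-4.96412675e+01,  2.20905241e+01,  3.78876409e-01, -2.96978201e-02,
       -6.84108880e+01, -1.48174795e+01]), 'qvel': array([-0.07045249, -0.0642468 , -0.03539727, -0.04017827, -0.018071  ,
       -0.03495443]), 'joint_torque': array([-9.75754278e-05, -3.90663636e+01,  1.87398738e+01,  4.21966374e+00,
        1.09333318e-02, -1.91198114e-04]), 'position': array([ 0.26923947, -0.56335745,  0.2214541 ]), 'tool_rot': array([ 1.79874480e+02, -4.66458214e-03, -1.54469699e+02]), 'force': array([-0.70373797,  0.08027232, -0.08279906]), 'wrist_torque': array([0.04423695, 0.04528399, 0.0205379 ]), 'finger_force': 0.0, 'opening': 1.0040775857767648}
top [0.48196317 0.01820593 1.44495324] [  2.4596513    1.15037604 -90.18803452] 411.71044893998436 [0.03305595 0.         0.         0.         0.        ]
earth_bar [([0.636, -0.088, 0.054], 0.85), ([0.766, 0.268, 0.006], 0.6)]
spanner []
spanner_ring [([0.483, 0.304, 0.012], 0.65), ([0.375, -0.284, 0.012], 0.3)]
spanner_grip [([0.486, 0.298, 0.012], 0.96)]
stud_top [([0.636, -0.092, 0.052], 0.95)]
nut_seat [([0.636, -0.096, 0.045], 0.87)]
mat [([0.501, 0.289, 0.005], 0.78)]
nut [([0.485, 0.3, 0.014], 0.26)]
side [-0.45043052 -0.33868336  1.07613039] [ 47.38957839  -0.2362861  -70.65026368] 452.9645084881475 [-0.11511731  0.          0.          0.          0.        ]
earth_bar [([0.631, -0.099, 0.02], 0.93)]
spanner [([0.464, 0.296, 0.015], 0.6), ([0.374, 0.466, 0.021], 0.46), ([0.48, 0.494, 0.032], 0.18)]
spanner_ring [([0.464, 0.294, 0.012], 0.79), ([0.452, 0.314, 0.001], 0.24)]
spanner_grip [([0.464, 0.299, 0.008], 0.67)]
stud_top [([0.634, -0.099, 0.02], 0.63)]
nut_seat [([0.627, -0.091, 0.017], 0.61)]
mat [([0.452, 0.314, -0.0], 0.76), ([0.371, 0.468, 0.023], 0.34), ([0.463, 0.298, 0.015], 0.31)]
nut []
```

```bash
python3 -c "
import cv2
i=cv2.imread('pics/top0.png');cv2.imwrite('pics/t.png',cv2.resize(i,(800,600),interpolation=cv2.INTER_CUBIC))
i=cv2.imread('pics/side0.png');cv2.imwrite('pics/s.png',cv2.resize(i,(800,600),interpolation=cv2.INTER_CUBIC))"
```

```text
(no output)
```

View pics/t.png

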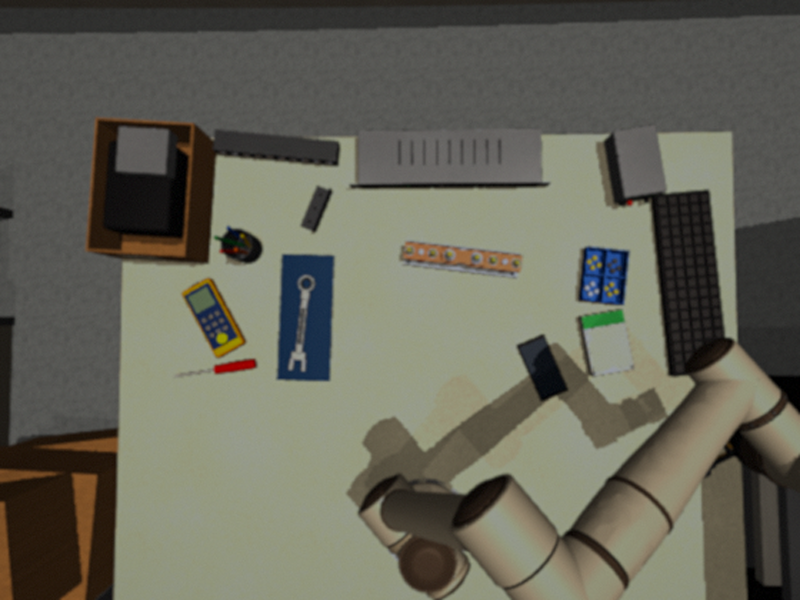

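View pics/s.png

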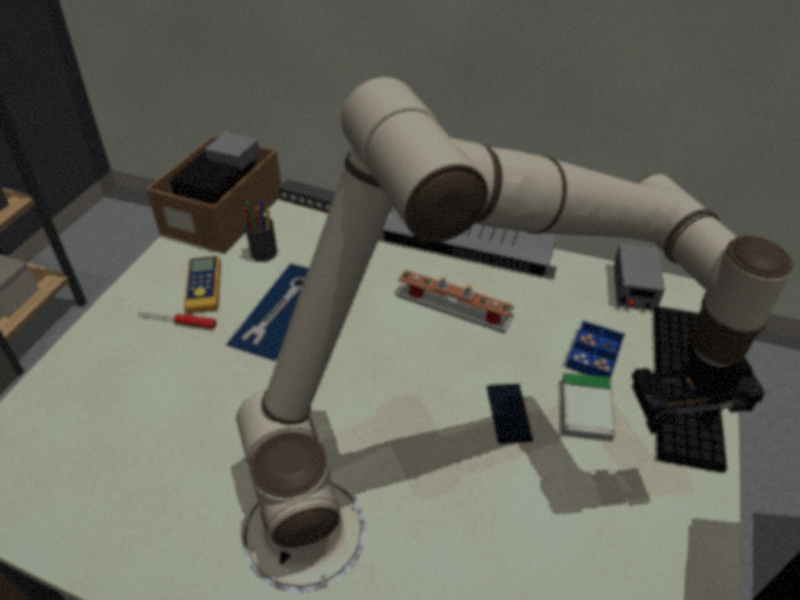

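The top picture shows the spanner on the mat with its ring at about (305,284)/800 and its jaw at (297,368). The earth bar runs from (402,250) to (521,265), with the link nuts at about (447,256) and (475,260). The side view matches. Next I'll measure closer.

Run:
```python
from h import *
fs={n:env.grab_frame(n) for n in("top","side")}
def crop(f,c,h=30,k=8):
    u,v=np.round(c).astype(int); return cv2.resize(f["image"][v-h:v+h,u-50:u+50],None,fx=k,fy=k,interpolation=cv2.INTER_CUBIC),(u-50,v-h)
out=[]
for n in fs:
    f=fs[n]
    for t,z in(("earth_bar",.05),("spanner",.01),("mat",.002)):
        r=env.trace(f,t)
        for d in r[:1]:
            m=d["mask"].astype(np.uint8);ys,xs=np.nonzero(m)
            rect=cv2.minAreaRect(np.c_[xs,ys].astype(np.float32))
            print(n,t,round(d["score"],2),m.sum(),np.round(ray(f,cv2.boxPoints(rect),z),4).tolist())
    c,o=crop(f,proj(f,[.636,-.09,.055])[0],h=35); print(n,o); out.append(c)
cv2.imwrite("pics/bar.png",np.vstack(out))
print(np.vstack(out).shape)
c,o=crop(fs["top"],proj(fs["top"],[.46,.298,.01])[0],h=37);print(o);cv2.imwrite("pics/sp.png",c)
```

```text
top earth_bar 0.58 1436 [[0.6208, 0.0522, 0.05], [0.6811, 0.0453, 0.05], [0.648, -0.234, 0.05], [0.5881, -0.2267, 0.05]]
top spanner 0.95 472 [[0.3678, 0.3314, 0.01], [0.6014, 0.3117, 0.01], [0.5974, 0.2684, 0.01], [0.3639, 0.2883, 0.01]]
top mat 0.83 2900 [[0.3459, 0.3618, 0.002], [0.6553, 0.3525, 0.002], [0.6499, 0.2223, 0.002], [0.3409, 0.2328, 0.002]]
top (np.int64(273), np.int64(145))
side earth_bar 0.96 1633 [[0.5756, 0.0337, 0.05], [0.6907, 0.0477, 0.05], [0.6526, -0.2374, 0.05], [0.5456, -0.2364, 0.05]]
side spanner 0.54 333 [[0.3768, 0.3307, 0.01], [0.6091, 0.3026, 0.01], [0.5847, 0.2612, 0.01], [0.3583, 0.2926, 0.01]]
side mat 0.8 1464 [[0.3441, 0.3588, 0.002], [0.6707, 0.4545, 0.002], [0.6521, 0.2956, 0.002], [0.3376, 0.225, 0.002]]
side (np.int64(267), np.int64(169))
(1120, 800, 3)
(np.int64(161), np.int64(196))
```

```bash
python3 -c "
import cv2
i=cv2.imread('pics/bar.png');cv2.imwrite('pics/bar2.png',i[0:280]*1);import numpy as np
cv2.imwrite('pics/bar2.png',np.vstack([i[120:420],i[680:980]]))"
```

```text
(no output)
```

View pics/bar2.png

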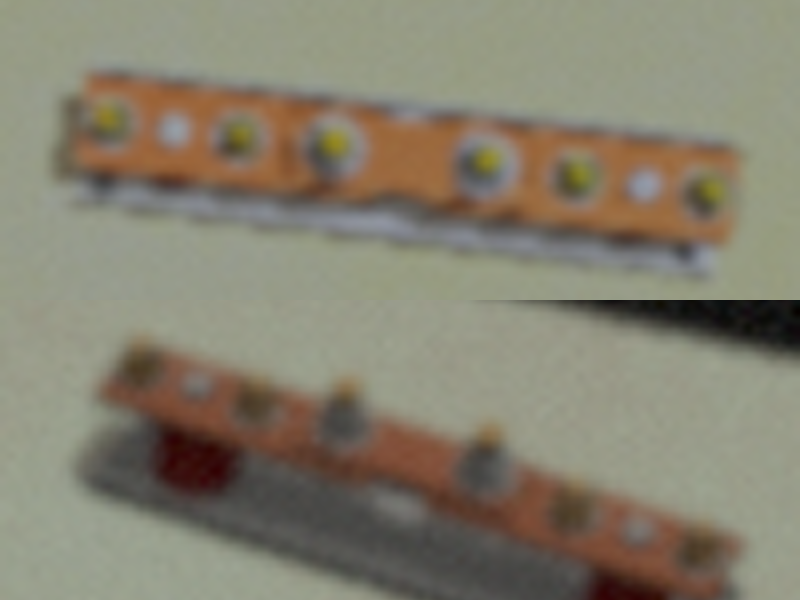

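View pics/sp.png

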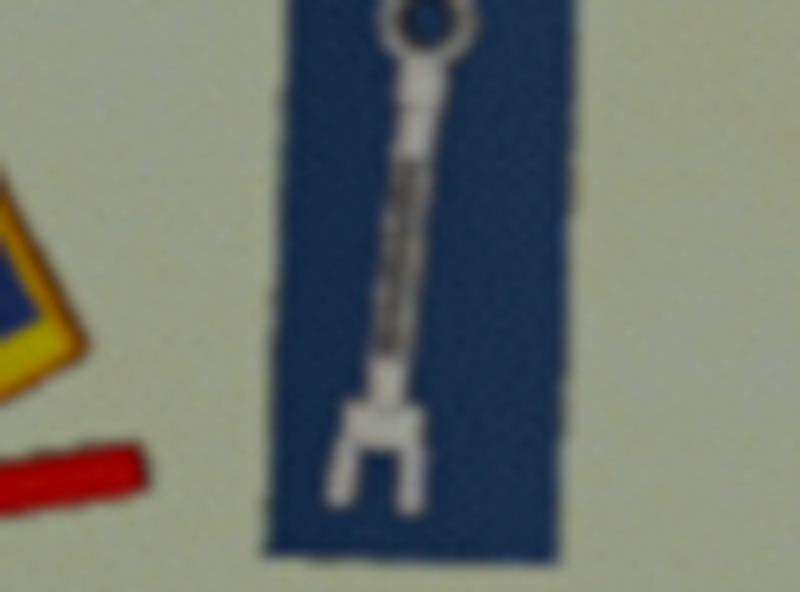

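The stud tips are clear: the left link stud is at full-image pixel (314.7,177.2) in the top view and (309.9,194.2) in the side view. The ring centre in the top view is at (213.9,198.1). I'll compute positions, then grasp.

Run:
```python
from h import *
f=env.grab_frame("top");g=env.grab_frame("side")
c=lambda x,y,o:[(x+.5)/8-.5+o[0],(y+.5)/8-.5+o[1]]
print("stud top",ray(f,[c(337,261,(273,145)),c(488,280,(273,145))],.0795))
print("stud side",ray(g,[c(347,765-560,(267,169)),c(490,812-560,(267,169))],.0795))
print("end studs top",ray(f,[c(105,118+120,(273,145)),c(710,188+120,(273,145))],.066))
sp=[c(427,20,(161,196)),c(376,505,(161,196)),c(402,250,(161,196))]
P=ray(f,sp,.0145);print("ring,jaw,mid",P)
d=P[0]-P[1];print("yaw",np.degrees(np.arctan2(d[1],d[0])),np.linalg.norm(d))
print("mask ring edge check")
m=env.trace(f,"spanner")[0]["mask"];ys,xs=np.nonzero(m);W=ray(f,np.c_[xs,ys],.0125)
u=d[:2]/np.linalg.norm(d[:2]);t=W[:,:2]@u;print("extent",t.min(),t.max(),"ring t",P[0][:2]@u,"should be max-0.0205")
```

```text
stud top [[ 0.64406517 -0.06034464  0.0795    ]
 [ 0.63576435 -0.12284045  0.0795    ]]
stud side [[ 0.64711857 -0.05951006  0.0795    ]
 [ 0.63895513 -0.12317864  0.0795    ]]
end studs top [[ 0.65594826  0.03621633  0.066     ]
 [ 0.62495527 -0.21662751  0.066     ]]
ring,jaw,mid [[0.58054438 0.28765227 0.0145    ]
 [0.3699895  0.30885111 0.0145    ]
 [0.48033366 0.29814057 0.0145    ]]
yaw -5.749212845628052 0.2116193472548001
mask ring edge check
extent 0.3405146969558663 0.5672434904166987 ring t 0.5488087892358511 should be max-0.0205
```

```bash
cat >> h.py <<'E'
NUT=np.array([.6455,-.060]); RG=.12
def pose(th,z,c=NUT,r=RG,flip=0):   # th: spanner yaw deg, ring centre at c
    a=np.radians(th); return [c[0]-r*np.cos(a),c[1]-r*np.sin(a),z],[180,0,th+flip]
E
python3 - <<'E'
from h import *
for fl in(0,180):
    print(fl,"mat",np.round(env.inverse_kinematics([.4611,.2997,.02],[180,0,-5.5+fl]),1))
    for th in(-58,-7.5,43):
        q=env.inverse_kinematics(*pose(th,.06,flip=fl));print(th,None if q is None else np.round(q,1))
E
```

```text
0 mat [ 49.9  28.1 -23.8   0.  -38.   34.6]
-58 [ 20.   27.4 -17.1   0.  -45.5  12. ]
-7.5 [ 12.8  23.1 -24.9   0.  -41.9  69.7]
43 [  1.9  26.8 -18.2   0.  -45.  131.1]
180 mat [  49.9   28.1  -23.8   -0.   -38.  -145.4]
-58 [  20.    27.4  -17.1    0.   -45.5 -168. ]
-7.5 [  12.8   23.1  -24.9   -0.   -41.9 -110.3]
43 [  1.9  26.8 -18.2   0.  -45.  -48.9]
```

Run:
```python
from h import *
def st(t=""):
    s=env.read_state();print(t,round(s["clock"],2),np.round(s["position"],4),np.round(s["tool_rot"],2),"F",np.round(s["force"],2),"M",np.round(s["wrist_torque"],2),round(s["opening"],3),round(s["finger_force"],1));return s
env.gripper_to(.5)
O=[180,0,-5.5]
env.goto([.4611,.2997,.10],O);st("above")
env.move_straight([.4611,.2997,.02],rate=.1);st("low")
print(env.move_straight([.4611,.2997,-.004],rate=.03,force_limit=4));s=st("touch")
z=s["position"][2]
env.move_straight([.4611,.2997,z+.002],rate=.05);st("up")
env.gripper_to(0,60);st("gripped")
env.move_straight([.4611,.2997,.12],rate=.12);st("lifted")
```

```text
above 5.56 [0.4615 0.2992 0.1001] [-1.80e+02 -1.00e-02 -5.56e+00] F [-0.31 -0.66 -0.16] M [-0.1   0.11 -0.  ] 0.499 0.0
low 6.51 [0.4615 0.3001 0.0205] [-1.7995e+02 -5.0000e-02 -5.4900e+00] F [ 0.78 -0.36 -0.37] M [-0.03  0.07  0.01] 0.503 0.0
True
touch 7.11 [0.4611 0.2997 0.0024] [179.96   0.    -5.47] F [-1.31 -0.04  4.59] M [-0.12  0.39  0.06] 0.497 2.4
up 7.36 [0.461  0.2997 0.0042] [ 1.7993e+02  5.0000e-02 -5.5100e+00] F [-0.18 -0.73 -0.3 ] M [-0.1   0.17  0.  ] 0.499 0.0
gripped 7.97 [0.4612 0.2999 0.0044] [ 1.7996e+02  3.0000e-02 -5.5000e+00] F [ 0.25  0.76 -0.68] M [ 0.13  0.02 -0.08] 0.177 60.0
lifted 9.09 [0.4605 0.2991 0.119 ] [ 1.7985e+02  1.4000e-01 -5.5200e+00] F [ 0.11  0.23 -3.  ] M [-0.09  0.33 -0.03] 0.175 60.0
```

Run:
```python
from h import *
p,o=pose(-7.5,.112)
env.goto(p,o);s=env.read_state();print(s["clock"],s["position"],s["tool_rot"])
for n in("top","side"):
    f=env.grab_frame(n);print(n,env.search_frame(f,"spanner_ring")[:1])
    u,v=np.round(proj(f,[NUT[0]-.03,NUT[1],.09])[0]).astype(int)
    i=cv2.resize(f["image"][v-25:v+25,u-33:u+33],None,fx=12,fy=12,interpolation=cv2.INTER_CUBIC)
    cv2.imwrite(f"pics/{n}_ring.png",i);print((u-33,v-25))
    print("expected ring/stud px",((proj(f,[[*NUT,.112-.0022+.0125],[*NUT,.0795]])-[u-33,v-25]+.5)*12-.5).round())
```

```text
10.4083 [ 0.52684014 -0.04358597  0.11199925] [-1.79995021e+02 -1.54654466e-02 -7.43857724e+00]
top [{'xyz': [0.6102, -0.0447, 0.1191], 'score': 0.7}]
(np.int64(282), np.int64(160))
expected ring/stud px [[406. 188.]
 [396. 207.]]
side [{'xyz': [0.4697, -0.0447, 0.1166], 'score': 0.7}]
(np.int64(274), np.int64(173))
expected ring/stud px [[444. 146.]
 [437. 264.]]
```

View pics/top_ring.png

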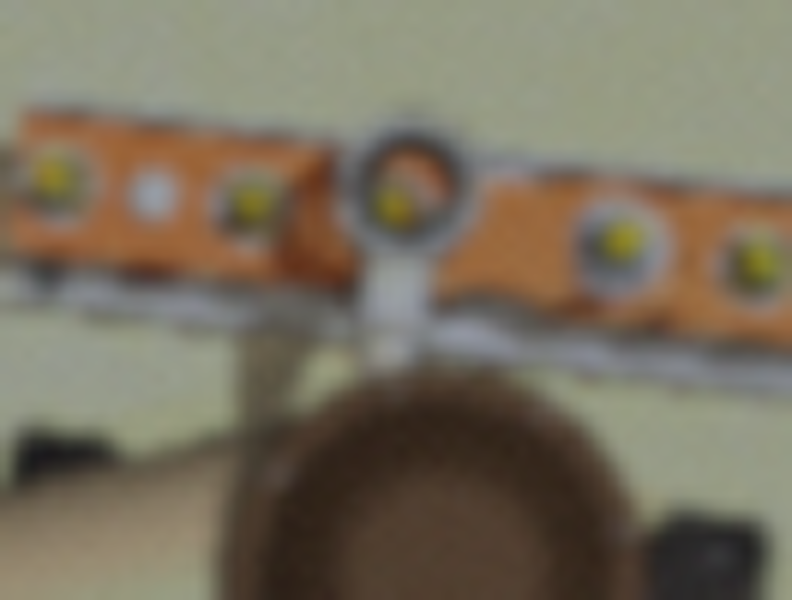

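View pics/side_ring.png

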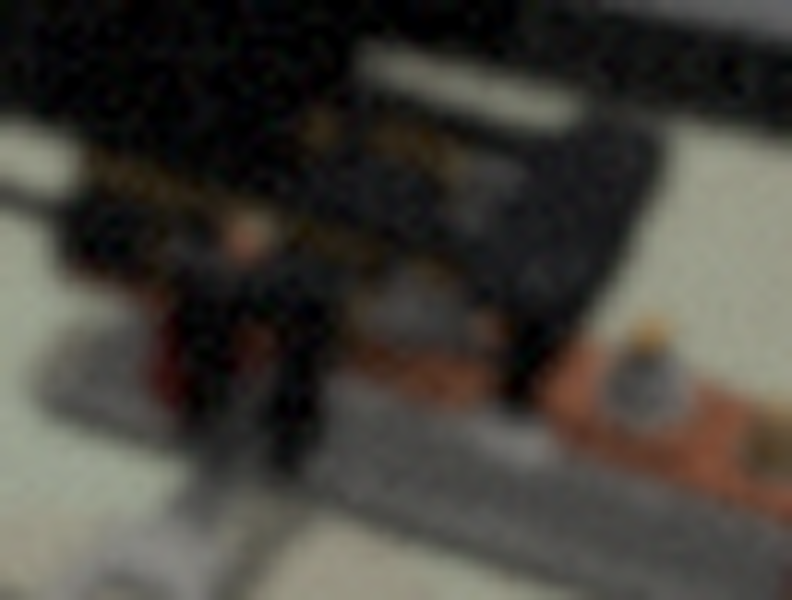

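The top crop shows the ring centred at about (410,190) and the stud tip at (397,206), so the alignment is within about 1 mm of prediction. I'll apply a small correction, descend and search for the hexagon fit.

```bash
sed -i 's/^NUT=.*/NUT=np.array([.6462,-.0594]); RG=.12/' h.py
cat >> h.py <<'E'
def st(t=""):
    s=env.read_state();F=s["force"];r=s["position"][:2]-NUT
    s["T"]=s["wrist_torque"][2]+r[0]*F[1]-r[1]*F[0]
    print(t,round(s["clock"],2),"p",np.round(s["position"]*1e3,1),np.round(s["tool_rot"],1),"F",np.round(F,1),"M",np.round(s["wrist_torque"],2),"T",round(s["T"],2),round(s["opening"],3));return s
E
python3 - <<'E'
from h import *
th=-7.5
p,o=pose(th,.1);env.move_straight(p,o,rate=.1)
p,o=pose(th,.073);b=env.move_straight(p,o,rate=.06,force_limit=3.5);s=st(f"pre {b}")
if not b:
  while th<45:
    p,o=pose(th,.0587)
    b=env.move_straight(p,o,rate=.03,force_limit=3.5);s=st(f"press {th} {b}")
    if s["position"][2]<.0635: break
    th+=10
    if th>45: break
    p,o=pose(th-10,s["position"][2]+.0012);env.move_straight(p,o,rate=.05)
    p,o=pose(th,s["position"][2]+.0012);env.move_straight(p,o,rate=.08)
E
```

```text
pre False 11.47 p [526.5 -43.8  72.5] [ 1.8e+02  1.0e-01 -7.5e+00] F [-1.7  2.8 -3.9] M [0.27 0.85 0.13] T -0.18 0.169
press -7.5 True 11.79 p [525.5 -43.7  66.2] [180.    0.2  -7.5] F [0.4 1.2 0.1] M [ 0.11 -0.01  0.13] T -0.02 0.171
press 2.5 True 12.69 p [525.1 -64.5  63.1] [1.8e+02 1.0e-01 2.5e+00] F [-1.  -0.4  1.9] M [ 0.07 -0.06  0.05] T 0.09 0.175
```

Run:
```python
from h import *
th=2.5
for k in range(3):
    p,o=pose(th,.0585);b=env.move_straight(p,o,rate=.03,force_limit=3.5);s=st(f"press {b}")
    if not b: break
f=env.grab_frame("top")
u,v=np.round(proj(f,[NUT[0]-.03,NUT[1],.07])[0]).astype(int)
cv2.imwrite("pics/r2.png",cv2.resize(f["image"][v-25:v+25,u-33:u+33],None,fx=12,fy=12,interpolation=cv2.INTER_CUBIC))
```

```text
press True 12.9 p [525.3 -64.6  60.1] [1.8e+02 1.0e-01 2.5e+00] F [-1.7  0.   2.2] M [-0.01  0.05  0.03] T 0.02 0.174
press False 13.15 p [525.8 -64.7  58.4] [1.8e+02 1.0e-01 2.5e+00] F [-2.8  1.   2.6] M [0.08 0.65 0.05] T -0.08 0.174
```

View pics/r2.png

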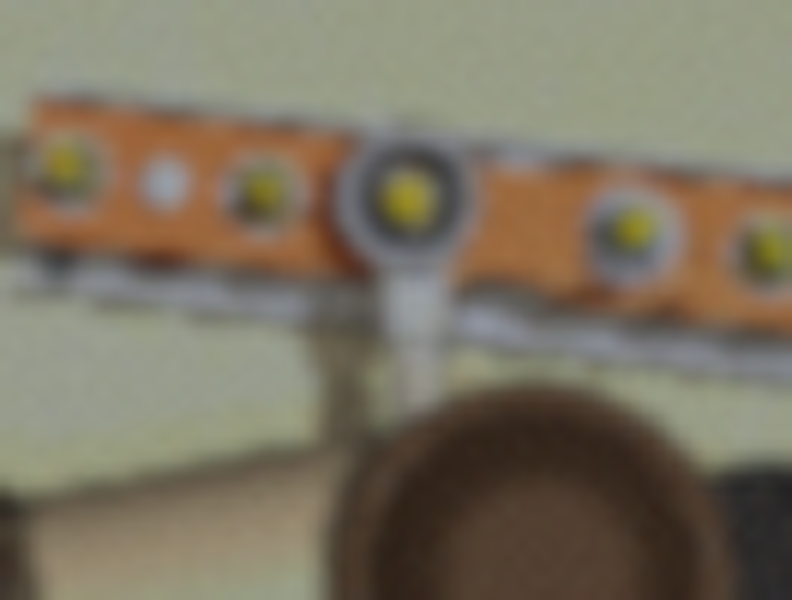

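The picture shows the ring centred around the stud at (408,200), with depth still unclear. I'll test with a careful backward and forward stroke, watching the torque.

```bash
cat >> h.py <<'E'
def arc(a,b,step,z,rate=.1,tstop=None,quiet=1):
    """swing from th=a to b; stop when |T| averaged >= tstop"""
    n=max(1,int(np.ceil(abs(b-a)/step)))
    for th in np.linspace(a,b,n+1)[1:]:
        p,o=pose(th,z);env.move_straight(p,o,rate=rate)
        s=env.read_state();F=s["force"];r=s["position"][:2]-NUT
        T=s["wrist_torque"][2]+r[0]*F[1]-r[1]*F[0]
        print(f"  {th:.1f} t{s['clock']:.2f} z{s['position'][2]*1e3:.1f} F{np.round(F,1)} Mz{s['wrist_torque'][2]:.2f} T{T:.2f}")
        if tstop and abs(T)>=tstop: return th,T
    return th,T
E
python3 - <<'E'
from h import *
arc(2.5,40,12.5,.0597)
arc(40,2,9.5,.0597,tstop=1.0)
E
```

```text
15.0 t13.61 z59.5 F[-4.2  0.3  2.4] Mz0.08 T-0.09
  27.5 t14.02 z59.5 F[-3.2 -1.2  2.2] Mz0.07 T0.02
  40.0 t14.43 z59.3 F[-1.8 -1.8  0.7] Mz0.02 T0.05
  30.5 t14.78 z59.9 F[-2.1 -2.7  1. ] Mz-0.07 T0.08
  21.0 t15.12 z59.9 F[-3.3 -2.1  2.3] Mz0.04 T0.14
  11.5 t15.47 z59.7 F[-5.2 -1.   1.7] Mz-0.01 T-0.01
  2.0 t15.82 z59.5 F[-4.8 -0.2  2.2] Mz0.06 T0.06
```

The torque is about zero in both directions, so the hexagon isn't engaged and the spanner has tipped in the fingers. I'll lift slowly to find where contact is lost; that gives the tip angle, which I can compensate with tool pitch.

Run:
```python
from h import *
for z in np.arange(.0597,.072,.0012):
    p,o=pose(2,z);env.move_straight(p,o,rate=.05)
    fz=[]
    for k in range(3): env.dwell(.02);fz.append(env.read_state()["force"][2])
    s=env.read_state();print(round(s["clock"],2),np.round(s["position"][2]*1e3,1),"Fz",np.round(np.mean(fz),2),"My",np.round(s["wrist_torque"],2))
    if np.mean(fz)<-2.8: break
```

```text
16.12 59.5 Fz 1.79 My [0.19 1.27 0.13]
16.43 60.7 Fz 1.23 My [0.1  1.36 0.11]
16.73 61.9 Fz 0.14 My [0.1  1.41 0.08]
17.02 63.1 Fz -0.38 My [0.07 1.56 0.11]
17.32 64.3 Fz -2.04 My [0.03 1.68 0.09]
17.62 65.5 Fz -2.54 My [0.04 1.83 0.04]
17.93 66.7 Fz -3.23 My [0.01 1.84 0.09]
```

```bash
cat >> h.py <<'E'
def rd(n=4):
    F=[];M=[]
    for k in range(n): 
        env.dwell(.02);s=env.read_state();F.append(s["force"]);M.append(s["wrist_torque"])
    F=np.mean(F,0);M=np.mean(M,0);r=s["position"][:2]-NUT
    print(round(s["clock"],2),"p",np.round(s["position"]*1e3,1),"F",np.round(F,1),"M",np.round(M,2),"T",round(M[2]+r[0]*F[1]-r[1]*F[0],2));return s["position"],F,M
E
python3 - <<'E'
from h import *
rd()
p,o=pose(2,.0735);env.move_straight(p,o,rate=.06);rd()
o[1]=1.;env.move_straight(p,o,rate=.05);rd()
p[2]=.066;print(env.move_straight(p,o,rate=.02,force_limit=2.5));rd()
E
```

```text
17.99 p [526.  -63.6  66.7] F [-5.2  0.3 -3.4] M [0.03 1.89 0.07] T 0.01
18.32 p [527.4 -63.5  74.2] F [-2.9 -0.  -2.5] M [-0.09  1.15 -0.01] T -0.02
18.63 p [527.1 -63.5  73.6] F [-2.   0.1 -2.4] M [-0.09  0.78  0.03] T 0.01
True
19.07 p [525.  -63.6  65.9] F [ 0.4 -0.4 -1. ] M [-0.01  0.08  0.04] T 0.09
```

Run:
```python
from h import *
for th in(-6,-13,-20,-27,-34):
    p,o=pose(th,.0678);o[1]=1.;env.move_straight(p,o,rate=.1)
    p[2]=.0625;b=env.move_straight(p,o,rate=.03,force_limit=3);print(th,b);P,F,M=rd(3)
    if P[2]<.0645 and F[2]<-.0: break
```

```text
-6 True
19.65 p [525.  -47.1  63.4] F [0.  0.2 1.4] M [-0.06 -0.15  0.03] T 0.01
-13 True
20.23 p [527.2 -32.6  63.2] F [0.4 0.7 0.8] M [-0.   -0.02  0.07] T -0.02
-20 False
20.92 p [531.6 -18.6  61.6] F [-4.8  3.3 -3.7] M [0.92 1.72 0.18] T 0.0
```

It dropped in at -20°. Now I'll relieve the side force and press it fully down.

```bash
sed -i 's/RG=.12$/RG=.1215/; s/return \[c\[0\]-r\*np.cos(a),c\[1\]-r\*np.sin(a),z\],\[180,0,th+flip\]/return [c[0]-r*np.cos(a),c[1]-r*np.sin(a),z],[180,1.0,th+flip]/' h.py; grep -n "RG=\|return \[c" h.py
python3 - <<'E'
from h import *
p,o=pose(-20,.0615);env.move_straight(p,o,rate=.05);rd()
p,o=pose(-20,.057);print(env.move_straight(p,o,rate=.03,force_limit=4));rd()
E
```

```text
19:NUT=np.array([.6462,-.0594]); RG=.1215
21:    a=np.radians(th); return [c[0]-r*np.cos(a),c[1]-r*np.sin(a),z],[180,1.0,th+flip]
21.23 p [531.6 -18.   61.3] F [-3.4  2.2 -3.2] M [0.57 1.33 0.13] T 0.02
False
21.6 p [531.7 -17.9  57.1] F [-4.6  2.4 -1.3] M [0.58 1.55 0.12] T 0.04
```

```bash
sed -i 's/RG=.1215/RG=.1225/' h.py
python3 - <<'E'
from h import *
arc(-20,40,20,.0588,rate=.2)
th,T=arc(40,-30,10,.0588,rate=.15,tstop=.9)
E
```

```text
0.0 t22.10 z59.0 F[-2.3  2.5 -3. ] Mz0.12 T-0.19
  20.0 t22.60 z58.9 F[-2.3  2.5 -3. ] Mz0.12 T-0.26
  40.0 t23.10 z58.9 F[-0.8  1.2 -2.6] Mz0.08 T-0.09
  30.0 t23.43 z59.4 F[-0.   0.6 -2.7] Mz-0.01 T-0.08
  20.0 t23.75 z59.2 F[ 0.  -0.3 -2.9] Mz0.17 T0.20
  10.0 t24.07 z58.9 F[ 0.6 -0.  -2.5] Mz0.17 T0.19
  0.0 t24.40 z58.8 F[-1.6 -0.2 -2.8] Mz0.22 T0.25
  -10.0 t24.73 z58.7 F[-1.  -0.  -2.3] Mz0.20 T0.22
  -20.0 t25.05 z58.6 F[-1.1  0.6 -1.3] Mz0.14 T0.12
  -30.0 t25.38 z58.5 F[-2.1  1.  -1.3] Mz0.16 T0.19
```

Engaged: about -0.2 N m slipping back and +0.2 N m driving. Now I'll stroke on.

```bash
cat >> h.py <<'E'
def drive(a,b,z):
    th,T=arc(a,b,6,z,rate=.15,tstop=.85)
    while T>.6 and T<1.65 and th>b:
        th,T=arc(th,th-2.5,3,z,rate=.1)
    return th,T
E
python3 - <<'E'
from h import *
th,T=drive(-30,-57,.0588)
print(th,T)
if T<1.6:
    arc(th,42,20,.0588,rate=.25)
    print(drive(42,-57,.0588))
E
```

```text
-35.4 t25.62 z58.5 F[-2.9  1.2 -3.1] Mz0.14 T0.22
  -40.8 t25.88 z58.5 F[-2.7  2.6 -1.8] Mz0.15 T0.13
  -46.2 t26.12 z58.5 F[-4.   3.2 -1.1] Mz0.13 T0.20
  -51.6 t26.38 z58.5 F[-3.2  3.1 -2. ] Mz0.07 T0.14
  -57.0 t26.62 z58.5 F[-3.7  3.7 -2.6] Mz0.05 T0.18
-57.0 0.1774023156981948
  -37.2 t27.12 z58.9 F[-3.5  3.6 -3.3] Mz0.10 T0.01
  -17.4 t27.61 z58.7 F[-2.5  1.8 -2.8] Mz0.13 T0.01
  2.4 t28.10 z58.7 F[-2.3  1.4 -3.2] Mz0.10 T-0.08
  22.2 t28.59 z58.8 F[-1.1  0.7 -3.4] Mz0.08 T-0.05
  42.0 t29.08 z58.8 F[-0.2  1.4 -4.2] Mz0.12 T-0.02
  36.2 t29.33 z59.3 F[ 0.7  0.  -3.4] Mz0.03 T0.07
  30.4 t29.58 z59.2 F[-1.2  0.5 -2.8] Mz-0.02 T-0.14
  24.5 t29.83 z59.1 F[-0.1  0.5 -2.7] Mz0.09 T0.03
  18.7 t30.08 z59.1 F[-1.1  0.  -2.7] Mz0.16 T0.11
  12.9 t30.33 z59.0 F[-0.7 -0.7 -2.7] Mz0.13 T0.19
  7.1 t30.58 z58.9 F[-0.5 -1.4 -3.2] Mz0.13 T0.29
  1.2 t30.83 z58.8 F[ 0.1 -0.  -2.9] Mz0.14 T0.14
  -4.6 t31.08 z58.8 F[-0.4 -0.  -2.9] Mz0.15 T0.16
  -10.4 t31.33 z58.7 F[-0.8 -2.2 -2.6] Mz0.20 T0.48
  -16.2 t31.58 z58.6 F[-0.6 -3.6 -2.6] Mz0.19 T0.63
  -22.1 t31.83 z58.6 F[-1.7 -2.7 -1.4] Mz0.21 T0.59
  -27.9 t32.08 z58.5 F[-1.9 -1.8 -2.2] Mz0.15 T0.45
  -33.7 t32.33 z58.5 F[-2.8 -1.9 -2.7] Mz0.21 T0.59
  -39.5 t32.58 z58.4 F[-3.4 -3.  -2.4] Mz0.26 T0.81
  -45.4 t32.83 z58.3 F[-4.  -2.4 -3.3] Mz0.23 T0.78
  -51.2 t33.08 z58.2 F[-4.6 -0.7 -2.3] Mz0.25 T0.73
  -57.0 t33.33 z58.0 F[-6.1 -1.8 -0.5] Mz0.36 T1.10
(np.float64(-57.0), np.float64(1.104638217475542))
```

Bite is found and the torque has risen to 1.1. One more stroke should do it.

Run:
```python
from h import *
arc(-57,20,20,.0588,rate=.25)
print(drive(20,-57,.0588)); rd(5)
```

```text
-37.8 t33.82 z59.0 F[-3.5  3.3 -3.5] Mz-0.05 T-0.10
  -18.5 t34.30 z58.8 F[-2.8  2.2 -3.3] Mz0.02 T-0.13
  0.8 t34.78 z58.7 F[-2.3  1.9 -2.8] Mz0.13 T-0.11
  20.0 t35.27 z58.8 F[-2.   0.7 -3.5] Mz0.10 T-0.07
  14.1 t35.52 z59.4 F[-0.9  0.1 -3.1] Mz0.00 T-0.04
  8.2 t35.77 z59.3 F[-0.3 -0.6 -1.7] Mz0.03 T0.09
  2.2 t36.02 z59.0 F[-1.2 -0.5 -2.4] Mz0.05 T0.10
  -3.7 t36.27 z58.9 F[-0.6 -3.9 -3.1] Mz0.23 T0.70
  -9.6 t36.52 z58.8 F[-0.7 -7.  -2.1] Mz0.32 T1.18
  -12.1 t36.77 z58.7 F[-1.7 -6.7 -2.3] Mz0.39 T1.25
  -14.6 t37.02 z58.7 F[-0.4 -8.2 -2. ] Mz0.47 T1.46
  -17.1 t37.27 z58.6 F[-1.1 -9.7 -1.9] Mz0.55 T1.74
(np.float64(-17.115384615384617), np.float64(1.7399583417910116))
37.35 p [528.1 -25.9  58.6] F [-1.6 -8.9 -2.2] M [-2.81  0.57  0.58] T 1.69
```

Torque is about 1.7 N m. I'll unload, lift off and lay the spanner back.

Run:
```python
from h import *
arc(-17.1,4,11,.059,rate=.15)
p,o=pose(4,.075);print(env.move_straight(p,o,rate=.05,force_limit=8));rd(2)
p[2]=.125;env.move_straight(p,o,rate=.12);rd(2)
O=[180,1,-5.5]
env.goto([.4611,.2997,.10],O)
env.move_straight([.4611,.2997,.02],O,rate=.1)
print(env.move_straight([.4611,.2997,.002],O,rate=.03,force_limit=4));rd(2)
```

```text
-6.6 t37.68 z59.0 F[-0.7  0.4 -2.6] Mz0.23 T0.19
  4.0 t38.02 z59.0 F[ 0.4  1.2 -3.4] Mz0.03 T-0.12
False
38.52 p [524.1 -67.7  75.3] F [-0.6  0.2 -2.9] M [-0.11  0.27  0.03] T 0.0
39.12 p [523.  -67.9 124. ] F [-0.3  0.1 -3.6] M [-0.11  0.25 -0.02] T -0.03
True
42.02 p [461.  299.6   4.4] F [ 0.2 -0.6  4.1] M [-0.03  0.41  0.03] T 0.07
```

Run:
```python
from h import *
env.gripper_to(.45)
env.move_straight([.4611,.2997,.16],[180,0,-5.5],rate=.12);rd(2)
q=env.read_state()["joint_positions"].copy();q[0]-=50;env.set_joints(q);rd(2)
f=env.grab_frame("top");cv2.imwrite("pics/end.png",cv2.resize(f["image"],(800,600))[180:420,150:560])
for n in("spanner","mat"):
    m=env.trace(f,n)[0]["mask"];ys,xs=np.nonzero(m);print(n,np.round(ray(f,cv2.boxPoints(cv2.minAreaRect(np.c_[xs,ys].astype(np.float32))),.008),3).tolist())
```

```text
44.25 p [460.8 299.3 159.1] F [ 0.1 -0.3  0.3] M [-0.08  0.11  0.01] T 0.01
45.98 p [ 525.8 -159.7  159.1] F [ 0.4  0.  -0.3] M [-0.01  0.11  0.04] T 0.08
spanner [[0.382, 0.324, 0.008], [0.601, 0.305, 0.008], [0.597, 0.266, 0.008], [0.378, 0.285, 0.008]]
mat [[0.652, 0.359, 0.008], [0.651, 0.226, 0.008], [0.34, 0.225, 0.008], [0.341, 0.357, 0.008]]
```

View pics/end.png

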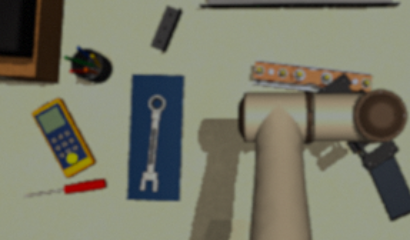

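The spanner lies flat within the mat, with its ring at (156,102) and jaw at (150,182). The bystanders are unmoved and the gripper is clear, so I'm handing in.

```bash
python3 -c "
from workcell import env
print(env.close_job())"
```

```text
the job is handed in; nothing more can be done
None
```

The left link nut is run down and nipped up to about 1.7 N m by the wrist readings, the spanner is back flat on the blue mat, nothing else looks moved in the final top view, and the job was handed in at about 46 s.

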